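Print a border with the pattern wheel

TASK

Take the inked pattern wheel by the two thumb blocks of its axle out of its wooden rest and set it on the sheet at the left-hand cross line (left as seen from the robot), index mark up and square to the lane. Roll it on its rim along the pencilled lane to the right-hand cross line, pressing firmly and steadily but never hard, so that it turns without skidding or leaving the paper and makes one full turn. Then lift it off and stand it back upright in its rest, setting it down gently; leave the bottle, jar and cup alone.

Things in the scene. Friction and masses are not known exactly. Their poses are not given: they have to be found in the camera images.
- wheel: Printing wheel: an aluminium disc 70 mm in diameter, 20 mm wide, with a dark rubber rim, turning stiffly (about 0.08 N m) on an axle; 0.22 to 0.32 kg in all. Origin: its centre, on the axle, half-way up. x is the axle. It starts upright in its rest, index mark straight up. It prints well when pressed on the sheet with 8 to 20 N (its own weight included); over 26 N spoils the rubber.
- disc (a joint): Turn of the disc on its axle, rad, 0 as it starts; it grows when the wheel rolls along the lane from left to right (held as it stands in the rest). It goes on reading while the wheel is held.
- thumb_block (a point): Middle of the outer face of one of the two thumb blocks on the axle's ends, by which the wheel is held (26 mm from the wheel's centre along its x; the other is alike). The blocks are 15 mm square, black, with flat outer faces 52 mm apart, and stand clear of the disc; they do not turn with it.
- index (a point): The index mark on the disc's rim, 35 mm from its centre: a bare steel line across the rim, with a line down both faces. This point's z axis points from the disc's centre to the mark.
- bed: Printing board, 170 x 350 mm, fixed to the bench, a white sheet taped on it. Origin: under its centre, nominally 18 mm below the sheet, 6 mm under the bench at most. z up, y along the lane (towards the left-hand line), x across. Lane in the middle, 30 mm wide. Hard and shimmed by hand: along the lane the sheet slopes a little (up to 0.025 rad) and is up to 6 mm above or below the points given, so feel for it.
- start (a point): Where printing starts: middle of the left-hand (+y) cross line, nominally on the surface of the sheet (true height within 6 mm).
- middle (a point): Middle of the lane, nominally on the surface of the sheet (true height within 6 mm), half-way between the two cross lines (110 mm from each).
- finish (a point): Where printing ends: middle of the right-hand (-y) cross line, nominally on the surface of the sheet (true height within 6 mm), 220 mm from the start: one turn of the wheel.
- rest: Wooden wheel rest, fixed, 44 x 104 mm, 22 mm high: base 8 mm thick, two cheeks 26 mm apart (38 mm over their outsides) between which the wheel stands, two cross bars 44 mm apart, 7 mm high, that stop it rolling. Origin: centre of the underside; x across (along the wheel's axle), y along the slot. The standing wheel's centre is 43 mm above the origin.
- bottle: Bystander: amber bottle with a white cap, 60 mm across, 105 mm high; origin at the centre of its underside.
- jar: Bystander: black screw-top jar, 60 mm across, 62 mm high; origin at the centre of its underside.
- cup: Bystander: white paper cup with a lid, 82 mm across, 104 mm high; origin at the centre of its underside.

How it is judged:
By the outcome, as a careful person would: the job done as asked, in the order asked, and still so for the second after the job is handed in, with the robot touching nothing.
It also fails if it takes over 72 s, if anything falls off the work surface, if the arm or the gripper's body presses on something with over 40 N, if the wrist force passes 120 N, or if a joint passes its speed limit or range.

ROBOT

A 7-joint arm with a two-finger parallel gripper is mounted at the origin on the work surface. World frame = base frame: x ahead of the robot, y to its left, z up, the work surface at z = 0. Lengths are in m, angles in rad, forces in N, time in s.
With the tool pointing down it reaches from about 0.425 to 0.925 m from the base axis. Payload 6.8 kg.
Tool frame: the origin (TCP) lies between the finger pads; the fingertips stand 17 mm ahead of it and the grasp point (between the pads) lies 2 mm behind it; z points along the fingers, x is the direction in which the jaws open and shut, and the axes are right-handed (so a half turn about z gives the same grasp; the last joint's range is limited). The gripper opens to 85 mm and grips with 20 to 120 N. Pads are 22 mm wide; open, the fingers measure 114 mm over their backs; the gripper's body (76 mm by 85 mm) begins 54 mm behind the grasp point. The pads swing forward as they close: fully open they stand 13 mm farther back than shut.
Start: joints at [1.178, 0.477, 0.022, 1.555, -0.011, 1.109, -0.083], TCP at [0.19, -0.648, 0.248] pointing down, gripper open.
Joint ranges: [-2.96, 2.96], [-0.34, 2.1], [-1.41, 1.46], [0.24, 2.44], [-1.37, 4.51], [0.17, 1.92], [-2.96, 2.96]. Speed limits (rad/s): [2.39, 2.39, 3.14, 3.14, 3.14, 3.14, 3.14].

INTERFACE

Orientations are given as a unit quaternion [w, x, y, z].
In Python, from station import readout, read_camera, get_calibration, bot, models gives the robot as it stands.
- The arm moves only by the tool carry_out, never from a script. Its argument "deltas" is a list of rows, each a list of 2 entries, a list of its own where there are three numbers: the shift along the tool's x, y, z in cm, then the turn about the tool's z in degrees. A call has 1 to 10 rows; each row is the pose to reach, as a shift and turn from the pose measured when the call began, along the tool's axes at that moment; what a row does not reach only later rows make up. A row lasts 1/8 s, in which the tool goes at most 62.5 mm and 10.7 degrees, less where a joint would pass 70% of its speed; a pose out of reach is approached as far as the arm can. A call with a gripper value outside its range is refused whole. "hand" is the opening, from 0 (shut) to 1 (fully open), set as the call begins (left out, the last holds). The fingers move at their own pace and stop on an object; "newtons" is the grip in N (left out, the last holds). Time passes only in rows, so rows that repeat a pose let the fingers close. It gives the time, the measured TCP pose, the force and the opening at its end, in the units of the state.
- readout.get_obs(): the state, without advancing time (a new reading comes with each control period).
- read_camera(name): name is "side" or "top" or "wrist"; returns the picture (384x512x3 uint8, red, green, blue); there is no depth.
- get_calibration(name): a dict with "fov_y" (degrees; the focal length in pixels is half the picture's height over the tangent of half this angle, whatever the lens; pixels are square), "cx", "cy" (the principal point, pixels), "world_from_camera" (4x4, takes a point from camera to world coordinates). Camera axes: x right, y down, z forward; pixel columns grow to the right and rows downward; lengths in m; the calibration is good to about 2 mm. A picture is of the moment at which its call begins: read the wrist's pose just before it. get_calibration takes no time and is no camera call; for the wrist camera it gives the pose at the moment of the call.
- bot.hand_in(): hands the job in, once; it reports no verdict.
Trained networks look in the newest picture that a camera, given by its name, has taken for a name from the list of things; names that differ only in an ending like _2 or _b are one class to them, and where a whole thing is asked for, a point or a joint stands for the part that bears it (a point fixed in the world has none). Each returns a list of dicts, best first, with "score" (0 to 1); they miss things now and then, are a little off and sometimes report something else, mostly with a low value. They report only what shows in the picture. A call takes as long as a camera call.
- models.spot_in(query, camera): "centre" ([row, column] in pixels, amid what is visible of it).
The state is a dict: "t": time; "q": joint angles; "joint_vel": joint speeds; "joint_torque": joint torques, N m; "eef_pos": TCP position; "tool_rot": TCP orientation; "contact_force": force on the tool from outside, world axes, zero at the start; "torque": the same for the moment, N m; "gripper_width": opening from 0.0 (shut) to 1.0 (fully open).
Only numpy, scipy, OpenCV 4.12 (cv2) and the standard library are available. Lean on these libraries where they do the work, as an engineer would, in place of code of your own. Each camera call takes 0.05 s, during which the arm holds its last target. There are 200 camera calls.

## Working session

There is one attempt and no reset: what is moved stays moved. The work goes in short steps, Python scripts to look and compute and a tool call to move; the robot and the scene stay as the last step left them, time stands still between calls to the robot, and variables do not carry over. Pictures are saved under pics/ and viewed, about 8 in all and at most 12, crops included, and the job is handed in when it is done.

Besides the shell and the picture viewer there is one more tool, called after "Emit:" by a JSON object that holds its "name" and its "arguments". carry_out: Moves the arm, as the interface text tells. Its arguments: {"type":"object","properties":{"deltas":{"type":"array"},"hand":{"type":"number"},"newtons":{"type":"number"}},"required":["deltas"]}

```bash
mkdir -p pics; ls
cat > h.py <<'E'
import numpy as np, cv2
from station import readout, read_camera, get_calibration, bot, models
def ray(cam,rc,cal=None):
    c=cal or get_calibration(cam); f=192/np.tan(np.radians(c['fov_y'])/2)
    T=np.array(c['world_from_camera']); d=T[:3,:3]@np.array([(rc[1]-c['cx'])/f,(rc[0]-c['cy'])/f,1]); return T[:3,3],d
def onz(cam,rc,z,cal=None):
    o,d=ray(cam,rc,cal); return o+d*(z-o[2])/d[2]
def proj(cam,p,cal=None):
    c=cal or get_calibration(cam); f=192/np.tan(np.radians(c['fov_y'])/2)
    q=np.linalg.inv(np.array(c['world_from_camera']))@np.append(p,1); return np.array([c['cy']+f*q[1]/q[2],c['cx']+f*q[0]/q[2]])
E
python3 - <<'E'
from h import *
o=readout.get_obs(); print({k:np.round(v,3) for k,v in o.items()})
for n in('side','top'):
    c=get_calibration(n); print(n,c)
    im=read_camera(n); cv2.imwrite(f'pics/{n}0.png',im[:,:,::-1])
    for q in('wheel','bed','rest','bottle','jar','cup','thumb_block','index'):
        print(q,[(np.round(d['centre'],1),round(d['score'],2)) for d in models.spot_in(q,n)[:3]])
E
```

```text
pics
{'t': np.float64(0.0), 'q': array([ 1.178,  0.478,  0.022,  1.556, -0.011,  1.109, -0.083]), 'joint_vel': array([ 0.001,  0.   ,  0.001, -0.001,  0.001, -0.002,  0.001]), 'joint_torque': array([-1.0000e-03, -5.9646e+01,  1.6080e+00, -2.8120e+01,  1.3000e-02,
        9.0000e-03, -0.0000e+00]), 'eef_pos': array([ 0.189, -0.647,  0.247]), 'tool_rot': array([-0.   ,  0.8  , -0.6  , -0.001]), 'contact_force': array([ 0.598, -0.289, -0.701]), 'torque': array([-0.026,  0.015, -0.035]), 'gripper_width': np.float64(0.995)}
side {'fov_y': 43.40635565829608, 'cx': 261.4936339214306, 'cy': 186.8482016868786, 'world_from_camera': array([[ 0.99943414, -0.01276297,  0.0311208 ,  0.57359521],
       [-0.03078329, -0.71996075,  0.69333174, -1.03976014],
       [ 0.01355678, -0.69389742, -0.71994624,  1.09315422],
       [ 0.        ,  0.        ,  0.        ,  1.        ]])}
wheel [(array([126.1, 231.3]), 0.51)]
bed [(array([218.7, 239.2]), 0.74)]
rest [(array([141.4, 231.4]), 0.57)]
bottle [(array([309.7, 234.4]), 0.78), (array([127.4, 232.9]), 0.71)]
jar [(array([205.9, 316.6]), 0.55)]
cup [(a
[... 194 characters left out ...]
4956, 'cy': 187.08621092709103, 'world_from_camera': array([[-1.87283802e-02, -9.76407172e-01,  2.15123876e-01,
         3.70642346e-01],
       [-9.99823872e-01,  1.85509340e-02, -2.84402001e-03,
        -4.23286383e-02],
       [-1.21382730e-03, -2.15139251e-01, -9.76582628e-01,
         1.23388615e+00],
       [ 0.00000000e+00,  0.00000000e+00,  0.00000000e+00,
         1.00000000e+00]])}
wheel [(array([235.7, 136.3]), 0.87)]
bed [(array([217.2, 276.1]), 0.9), (array([233.8, 149. ]), 0.61)]
rest [(array([234.7, 148.7]), 0.6)]
bottle [(array([220.2, 400.8]), 0.91)]
jar []
cup [(array([140.2, 186.3]), 0.63)]
thumb_block [(array([231.1, 139.9]), 0.68), (array([221.5, 274.1]), 0.51)]
index []
```

Run:
```python
from h import *
t=cv2.imread('pics/top0.png')[90:330,90:450]; cv2.imwrite('pics/top0c.png',cv2.resize(t,(800,533),interpolation=cv2.INTER_CUBIC))
t=cv2.imread('pics/side0.png')[80:340,130:380]; cv2.imwrite('pics/side0c.png',cv2.resize(t,(577,600),interpolation=cv2.INTER_CUBIC))
```

```text
(no output)
```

View pics/top0c.png

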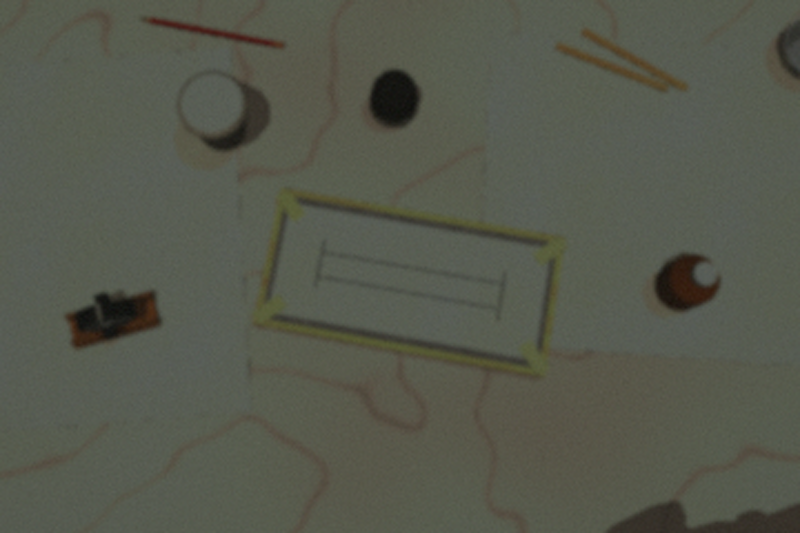

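View pics/side0c.png

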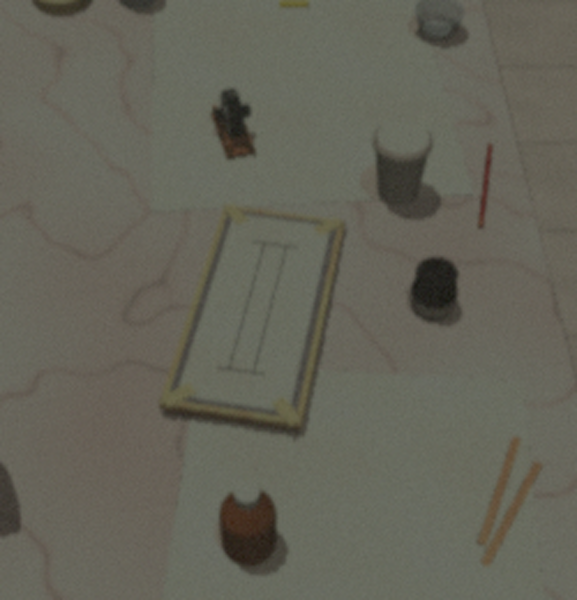

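The top view shows the rest with the wheel at crop (115,318), the lane's left line at crop (320,263) and right line at (502,295), the bottle right of the board, the cup and jar beyond it. The side view agrees.

Run:
```python
from h import *
s=.45
def P(x,y,z): return onz('top',(90+(y+.5)*s-.5,90+(x+.5)*s-.5),z)
S=P(320,263.5,.015);F=P(502,296,.015); print('S,F',S,F,np.linalg.norm(S-F),np.degrees(np.arctan2(*(S-F)[[1,0]])))
for n,a in dict(S=(324,241,317,286),F=(505,271,498,319)).items():
    A=P(*a[:2],.015);B=P(*a[2:],.015);print(n,A,B,(A+B)/2)
c=[P(70,313,.022),P(155,292,.022),P(160,323,.022),P(76,347,.022)]
print('rest corners',np.round(c,3),np.mean(c,0), np.degrees(np.arctan2(*(c[0]-c[1])[[1,0]])),np.degrees(np.arctan2(*(c[3]-c[2])[[1,0]])))
def tri(a,b):
    (o1,d1),(o2,d2)=ray('top',a),ray('side',b)
    k=np.linalg.lstsq(np.c_[d1,-d2],o2-o1,rcond=None)[0]; p,q=o1+k[0]*d1,o2+k[1]*d2; return (p+q)/2,np.linalg.norm(p-q)
print('wheel',tri((235.7,136.3),(126.1,231.3)),'rest',tri((234.7,148.7),(141.4,231.4)))
print(get_calibration('wrist'))
import scipy.spatial.transform as st
o=readout.get_obs();print(st.Rotation.from_quat(np.roll(o['tool_rot'],-1)).as_matrix().round(3),o['eef_pos'])
```

```text
S,F [0.58182379 0.00177684 0.015     ] [ 0.53824937 -0.21569841  0.015     ] 0.22179769125932647 78.66996191638702
S [ 0.60936874 -0.00336293  0.015     ] [0.55451846 0.00566763 0.015     ] [0.5819436  0.00115235 0.015     ]
F [ 0.56845479 -0.22078749  0.015     ] [ 0.51076862 -0.20958663  0.015     ] [ 0.5396117  -0.21518706  0.015     ]
rest corners [[0.527 0.299 0.022]
 [0.55  0.199 0.022]
 [0.513 0.192 0.022]
 [0.486 0.29  0.022]] [0.51891601 0.24479532 0.022     ] 103.03729936233407 105.05959610698086
wheel (array([0.51693827, 0.25351553, 0.04865051]), np.float64(0.015443057488088979)) rest (array([5.20302200e-01, 2.31544718e-01, 2.22205293e-04]), np.float64(0.006673995221695702))
{'fov_y': 71.60298955085682, 'cx': 257.7617858845765, 'cy': 190.20765837558687, 'world_from_camera': array([[ 0.28127458, -0.92525286, -0.25454225,  0.25456485],
       [-0.95962649, -0.27084743, -0.07588593, -0.6295715 ],
       [ 0.00127157,  0.26561027, -0.96407965,  0.3740422 ],
       [ 0.        ,  0.        ,  0.        ,  1.        ]])}
[[ 0.281 -0.96   0.   ]
 [-0.96  -0.281 -0.   ]
 [ 0.    -0.    -1.   ]] [ 0.18965618 -0.64782973  0.2483136 ]
```

Emit:
{"name": "carry_out", "arguments": {"deltas": [[[-2,-2.5,0],-3],[[-6,-7.4,0],-9],[[-10,-12.3,0],-15],[[-14,-17.2,0],-21],[[-18,-22.1,0],-27],[[-22,-27,0],-34],[[-26,-32,0],-41],[[-30,-37,0],-48],[[-34,-42,0],-55],[[-37,-45,0],-62]]}}

```text
t: 2.15
eef_pos: [0.519, -0.1639, 0.2487]
tool_rot: [-0.0, 0.995, -0.099, 0.001]
contact_force: [0.3, -0.8, -0.1]
gripper_width: 1.0
```

```bash
cat >> h.py <<'E'
from scipy.spatial.transform import Rotation as Rn
def st():
    o=readout.get_obs(); R=Rn.from_quat(np.roll(o['tool_rot'],-1)).as_matrix(); return o,np.array(o['eef_pos']),R
def show(tgt=None,yaw=None):
    o,p,R=st(); y=np.degrees(np.arctan2(R[1,0],R[0,0]))
    print('t',round(o['t'],3),'p',p.round(4),'yaw',y.round(2),'tilt',R[:,2].round(4),'F',np.round(o['contact_force'],2),'M',np.round(o['torque'],3),'w',round(o['gripper_width'],3),'q',np.round(o['q'],2))
    if tgt is not None: print('shift cm',((R.T@(np.array(tgt)-p))*100).round(2),'turn',None if yaw is None else round(float(-((yaw-y+180)%360-180)),2))
E
python3 - <<'E'
from h import *
show([.52,.245,.22],14)
cal=get_calibration('wrist'); im=read_camera('wrist'); cv2.imwrite('pics/w1.png',cv2.convertScaleAbs(im[:,:,::-1],alpha=1.6))
print(cal['world_from_camera'].tolist())
for p in([.582,.0015,.015],[.539,-.2155,.015]): print(proj('wrist',p,cal))
E
```

```text
t 2.15 p [ 0.519  -0.1639  0.2487] yaw -11.37 tilt [ 0.0012  0.     -1.    ] F [ 0.27 -0.85 -0.13] M [ 0.035 -0.067  0.028] w 1.0 q [ 0.55  0.29 -0.43  1.85  0.14  1.03 -0.14]
shift cm [ -7.97 -40.11   2.87] turn -25.37
[[0.9804203320034174, -0.18999881019678436, -0.051734173600369714, 0.5328175277036483], [-0.1969151742414436, -0.9451453194125397, -0.26062375054094383, -0.09892986538136836], [0.000621890479737655, 0.2657080678420822, -0.9640533366654859, 0.37446131024197316], [0.0, 0.0, 0.0, 1.0]]
[ 22.87866851 281.39805812]
[199.74254221 278.11359006]
```

View pics/w1.png

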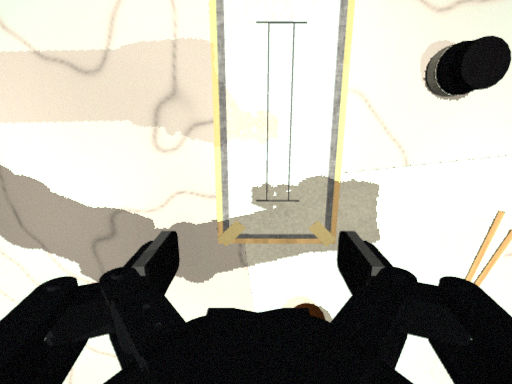

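The wrist view shows the start line's middle at pixel (22, 281) and the finish at (200, 277.5), within a pixel of the prediction. The lane estimate holds, so I go above the wheel.

Emit:
{"name": "carry_out", "arguments": {"deltas": [[[-0.5,-2,0.2],-2],[[-1.5,-7,0.6],-5],[[-2.5,-12,1],-9],[[-3.5,-17,1.4],-13],[[-4.5,-22,1.8],-17],[[-5.5,-28,2.2],-20],[[-6.5,-33,2.5],-23],[[-7.5,-38,2.9],-25.4],[[-8,-40.1,2.9],-25.4],[[-8,-40.1,2.9],-25.4]]}}

```text
t: 3.45
eef_pos: [0.5165, 0.2541, 0.2217]
tool_rot: [-0.002, 0.991, 0.13, 0.002]
contact_force: [-0.8, -0.1, 0.1]
gripper_width: 1.0
```

Run:
```python
from h import *
show()
cal=get_calibration('wrist'); im=read_camera('wrist'); cv2.imwrite('pics/w2.png',cv2.convertScaleAbs(im[:,:,::-1],alpha=1.6))
for q in('wheel','rest','thumb_block','index'): print(q,[(np.round(d['centre'],1),round(d['score'],2)) for d in models.spot_in(q,'wrist')[:3]])
np.save('cal2.npy',cal,allow_pickle=True)
b=cv2.convertScaleAbs(im[:,:,::-1],alpha=2.2)
cv2.imwrite('pics/w2c.png',cv2.resize(b[100:290,160:360],(800,760),interpolation=cv2.INTER_CUBIC)[:600])
```

```text
t 3.45 p [0.5165 0.2541 0.2217] yaw 14.95 tilt [ 0.0035  0.0047 -1.    ] F [-0.76 -0.12  0.12] M [ 0.008 -0.005  0.032] w 1.0 q [-0.05  0.42 -0.66  1.79  0.29  1.03 -0.56]
wheel [(array([180.5, 262.2]), 0.59), (array([181., 259.]), 0.38), (array([300. , 240.2]), 0.27)]
rest [(array([147.9, 257.3]), 0.76)]
thumb_block [(array([176.7, 256.6]), 0.97)]
index [(array([180.4, 259. ]), 0.58)]
```

View pics/w2c.png

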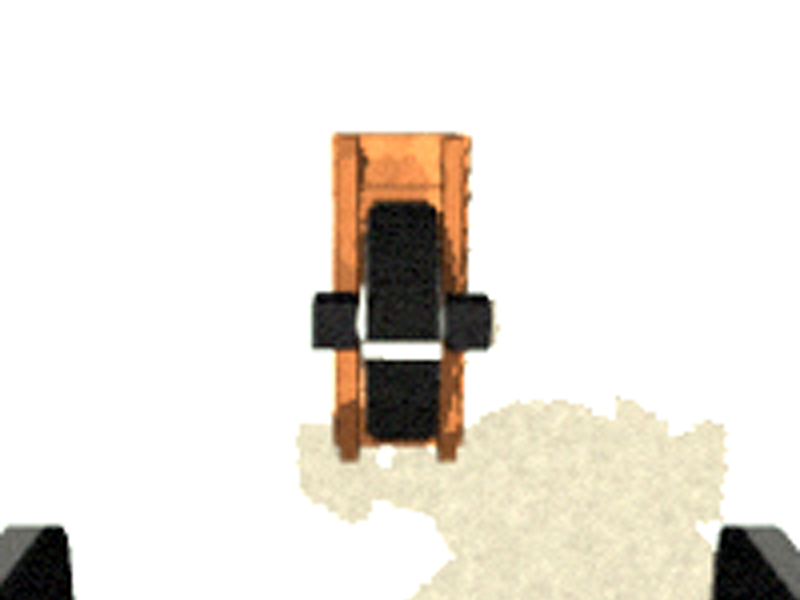

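The wrist crop shows thumb blocks at crop x 314–358 and 445–492, rows 293–349, and the index line on top at row ~350. The jaws are parallel to the axle.

Run:
```python
from h import *
cal=np.load('cal2.npy',allow_pickle=True).item()
P=lambda x,y,z: onz('wrist',(100+(y+.5)/4-.5,160+(x+.5)/4-.5),z,cal)
L=P(314,321,.0505);R=P(492,321,.0505);print(L,R,(L+R)/2,np.linalg.norm(L-R),np.degrees(np.arctan2(*(R-L)[[1,0]])))
i1=P(360,350,.078);i2=P(442,350,.078);print('idx',(i1+i2)/2,np.degrees(np.arctan2(*(i2-i1)[[1,0]])))
for a,b in(((333,133),(336,460)),((470,135),(461,460))):
    A=P(*a,.022);B=P(*b,.022);print('cheek',A,B,(A+B)/2,np.degrees(np.arctan2(*(A-B)[[1,0]]))-90)
show([*((L+R)/2)[:2],.043],14.9)
```

```text
[0.49643779 0.24593622 0.0505    ] [0.54565913 0.25905981 0.0505    ] [0.52104846 0.25249802 0.0505    ] 0.050940833609462506 14.929138580871244
idx [0.52057528 0.25087637 0.078     ] 14.923713417034817
cheek [0.48780465 0.2965643  0.022     ] [0.51414859 0.19593025 0.022     ] [0.50097662 0.24624727 0.022     ] 14.669681994600737
cheek [0.52759688 0.30659145 0.022     ] [0.55341042 0.20637877 0.022     ] [0.54050365 0.25648511 0.022     ] 14.444667593669436
t 3.7 p [0.518  0.2507 0.2217] yaw 14.63 tilt [ 0.0042  0.0031 -1.    ] F [-0.24  1.   -0.19] M [-0.    -0.019  0.017] w 0.996 q [-0.04  0.42 -0.66  1.8   0.29  1.03 -0.56]
shift cm [ 0.26 -0.06 17.87] turn -0.27
```

Emit:
{"name": "carry_out", "arguments": {"deltas": [[[0.1,0,2],-0.1],[[0.2,0,6],-0.1],[[0.26,-0.06,9],-0.1],[[0.26,-0.06,10],-0.1],[[0.26,-0.06,10],-0.1],[[0.26,-0.06,10],-0.1],[[0.26,-0.06,10],-0.1]]}}

```text
t: 4.58
eef_pos: [0.5214, 0.2525, 0.1228]
tool_rot: [-0.002, 0.992, 0.128, 0.003]
contact_force: [-0.7, 0.6, 0.6]
gripper_width: 0.998
```

Run:
```python
from h import *
show()
ca=[]
for k in range(3):
    cal=get_calibration('wrist'); im=read_camera('wrist'); show([.521,.252,.041],14.6); ca.append(cal['world_from_camera'][:3,3].round(4))
print(ca)
np.save('cal3.npy',cal,allow_pickle=True)
for q in('wheel','rest','thumb_block','index'): print(q,[(np.round(d['centre'],1),round(d['score'],2)) for d in models.spot_in(q,'wrist')[:3]])
b=cv2.convertScaleAbs(im[:,:,::-1],alpha=1.8)
cv2.imwrite('pics/w3c.png',cv2.resize(b[80:384,106:406],(592,600),interpolation=cv2.INTER_CUBIC))
```

```text
t 4.575 p [0.5214 0.2525 0.1228] yaw 14.72 tilt [ 0.006   0.0038 -1.    ] F [-0.65  0.57  0.64] M [-0.025 -0.01   0.019] w 0.998 q [-0.1   0.54 -0.6   1.87  0.4   0.85 -0.65]
t 4.625 p [0.5212 0.2524 0.1227] yaw 14.72 tilt [ 0.0057  0.0037 -1.    ] F [-0.56 -1.03 -0.47] M [ 0.001  0.066 -0.004] w 1.003 q [-0.1   0.54 -0.6   1.87  0.4   0.85 -0.65]
shift cm [-0.09  0.05  8.17] turn 0.12
t 4.675 p [0.5212 0.2524 0.1226] yaw 14.73 tilt [ 0.0056  0.0036 -1.    ] F [-0.98  0.66 -0.05] M [ 0.017 -0.007  0.019] w 0.997 q [-0.1   0.54 -0.6   1.87  0.4   0.85 -0.65]
shift cm [-0.08  0.05  8.16] turn 0.13
t 4.725 p [0.521  0.2523 0.1223] yaw 14.73 tilt [ 0.0052  0.0034 -1.    ] F [-0.04  0.34  0.44] M [ 0.007 -0.039  0.008] w 1.001 q [-0.1   0.54 -0.6   1.87  0.4   0.85 -0.65]
shift cm [-0.06  0.04  8.13] turn 0.13
[array([0.5044, 0.3162, 0.2487]), array([0.5043, 0.3161, 0.2486]), array([0.5042, 0.3161, 0.2484])]
wheel [(array([205.1, 257.9]), 0.56), (array([203.9, 256. ]), 0.23)]
rest [(array([158.6, 257.4]), 0.93), (array([205.3, 257. ]), 0.37), (array([205.7, 255.7]), 0.2)]
thumb_block [(array([199.7, 254.4]), 0.89)]
index [(array([205.8, 255.1]), 0.8), (array([207. , 258.3]), 0.49)]
```

View pics/w3c.png

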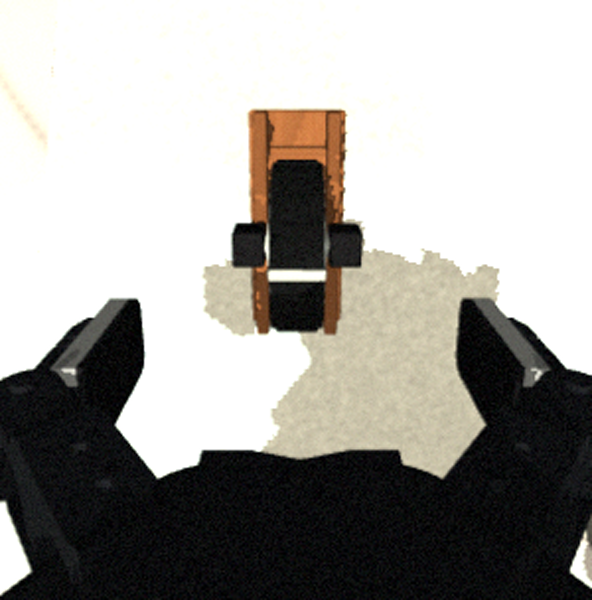

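Blocks lie midway between the fingers (crop x 232–362 against the jaws' 143–457), so I check the position and descend.

Run:
```python
from h import *
cal=np.load('cal3.npy',allow_pickle=True).item(); s=1.9735
P=lambda x,y,z: onz('wrist',(80+(y+.5)/s-.5,106+(x+.5)/s-.5),z,cal)
L=P(232,244.,.0505);R=P(362,244,.0505);print(L,R,(L+R)/2,np.linalg.norm(L-R),np.degrees(np.arctan2(*(R-L)[[1,0]])))
a=P(297,224,.0505);b=P(297,265,.0505);print(np.linalg.norm(a-b)); print(P(298,276,.078))
show([*((L+R)/2)[:2],.041],14.6)
```

```text
[0.49561763 0.24687748 0.0505    ] [0.54540439 0.25989442 0.0505    ] [0.52051101 0.25338595 0.0505    ] 0.05146029435310008 14.652210752081976
0.017066960838661837
[0.52151868 0.25089975 0.078     ]
t 4.925 p [0.5208 0.2522 0.1219] yaw 14.73 tilt [ 0.0043  0.0031 -1.    ] F [ 0.07 -0.19 -0.34] M [ 0.045  0.01  -0.037] w 1.0 q [-0.1   0.54 -0.6   1.87  0.4   0.85 -0.65]
shift cm [-0.03 -0.11  8.09] turn 0.13
```

Emit:
{"name": "carry_out", "arguments": {"deltas": [[[0,0,2],0],[[0,0,5],0],[[0,0,7],0],[[0,0,8.1],0],[[0,0,8.1],0],[[0,0,8.1],0],[[0,0,8.1],0],[[0,0,8.1],0]]}}

```text
t: 5.92
eef_pos: [0.5215, 0.2526, 0.0415]
tool_rot: [-0.001, 0.992, 0.128, 0.003]
contact_force: [0.4, 1.5, 0.3]
gripper_width: 0.998
```

```bash
python3 -c "
from h import *
show([.5209,.2521,.041],14.6)"
```

```text
t 5.925 p [0.5215 0.2526 0.0415] yaw 14.72 tilt [ 0.0053  0.0035 -1.    ] F [0.43 1.51 0.3 ] M [-0.023 -0.024  0.024] w 0.998 q [-0.15  0.65 -0.54  1.91  0.5   0.71 -0.72]
shift cm [-0.07  0.03  0.05] turn 0.12
```

Emit:
{"name": "carry_out", "arguments": {"deltas": [[[-0.05,0,0.05],0],[[-0.05,0,0.05],0],[[-0.05,0,0.05],0],[[-0.05,0,0.05],0],[[-0.05,0,0.05],0],[[-0.05,0,0.05],0],[[-0.05,0,0.05],0],[[-0.05,0,0.05],0]], "hand": 0.3, "newtons": 70}}

```text
t: 6.92
eef_pos: [0.5212, 0.2525, 0.0415]
tool_rot: [-0.001, 0.992, 0.128, 0.003]
contact_force: [-0.1, -0.7, 4.9]
gripper_width: 0.59
```

```bash
python3 -c "
from h import *
show([.5209,.2521,.041],14.6)"
```

```text
t 6.925 p [0.5212 0.2525 0.0415] yaw 14.72 tilt [ 0.0059  0.0034 -1.    ] F [-0.14 -0.68  4.86] M [-0.202  0.298  0.015] w 0.59 q [-0.15  0.65 -0.54  1.91  0.5   0.71 -0.72]
shift cm [-0.04  0.03  0.05] turn 0.12
```

Emit:
{"name": "carry_out", "arguments": {"deltas": [[[0,0,-0.5],0],[[0,0,-2],0],[[0,0,-4],0],[[0,0,-6],0],[[0,0,-8],0],[[0,0,-8],0],[[0,0,-8],0],[[0,0,-8],0]]}}

```text
t: 7.92
eef_pos: [0.5202, 0.2518, 0.1206]
tool_rot: [-0.001, 0.992, 0.128, 0.002]
contact_force: [-0.4, 0.5, -4.2]
gripper_width: 0.592
```

```bash
python3 -c "
from h import *
show([.582,.0015,.075],-11.3)
for k in range(4): 
    read_camera('wrist'); print(np.round(readout.get_obs()['contact_force'],2))
im=read_camera('wrist');im2=read_camera('side');cv2.imwrite('pics/w4c.png',np.hstack([cv2.resize(cv2.convertScaleAbs(im[:,:,::-1],alpha=1.8)[100:300,156:356],(400,400)),cv2.resize(cv2.convertScaleAbs(im2[:,:,::-1],alpha=1.8)[60:160,180:280],(400,400))]))
show()
"
```

```text
t 7.925 p [0.5202 0.2518 0.1206] yaw 14.72 tilt [ 0.0043  0.0027 -1.    ] F [-0.39  0.49 -4.18] M [0.009 0.057 0.033] w 0.592 q [-0.1   0.54 -0.6   1.87  0.4   0.85 -0.65]
shift cm [-0.4  25.79  4.52] turn 26.02
[ 1.12  0.64 -1.99]
[-0.16 -0.54 -2.83]
[-0.36  0.43 -2.97]
[-0.28  0.22 -2.06]
t 8.225 p [0.5206 0.2522 0.1212] yaw 14.73 tilt [ 0.0054  0.0033 -1.    ] F [ 0.15  0.78 -2.95] M [-0.043  0.017  0.004] w 0.59 q [-0.1   0.54 -0.61  1.87  0.4   0.85 -0.65]
```

View pics/w4c.png

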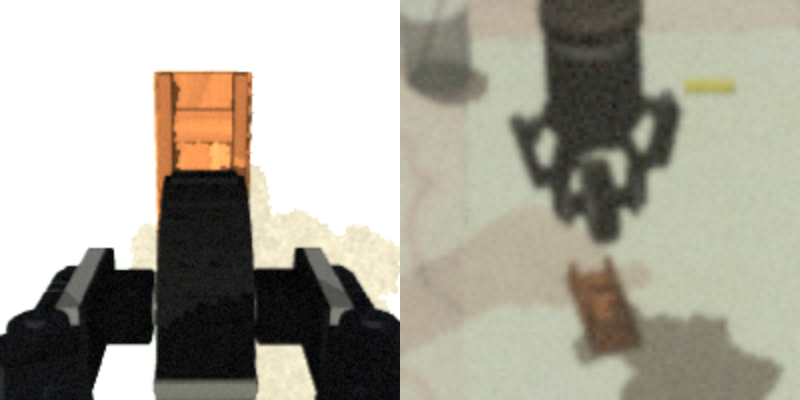

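The wheel is held squarely in the jaws, clear of the rest, with the index mark at the top (bottom of the crop, row ~388); weight is about 2.7 N. Now to the start line.

Emit:
{"name": "carry_out", "arguments": {"deltas": [[[0,2,0],3],[[-0.1,6,0.5],7],[[-0.2,10,1],11],[[-0.3,14,1.5],15],[[-0.4,18,2],19],[[-0.4,22,2.5],23],[[-0.4,25,3],26],[[-0.4,25.8,3.5],26],[[-0.4,25.8,3.5],26],[[-0.4,25.8,3.5],26]]}}

```text
t: 9.48
eef_pos: [0.5823, 0.0037, 0.0858]
tool_rot: [-0.003, 0.995, -0.097, 0.002]
contact_force: [-0.5, 0.7, -3.3]
gripper_width: 0.593
```

```bash
python3 -c "
from h import *
for k in range(6): read_camera('top'); print(np.round(readout.get_obs()['contact_force'],2))
show([.582,.0015,.05],-11.3)
o,p,R=st();cal=get_calibration('wrist');im=read_camera('wrist')
print(proj('wrist',p+[0,0,.0365],cal))
cv2.imwrite('pics/w5c.png',np.hstack([cv2.resize(cv2.convertScaleAbs(im[:,:,::-1],alpha=1.8)[130:330,156:356],(600,600))]))
"
```

```text
[ 0.61  0.21 -3.72]
[ 0.07 -0.81 -2.96]
[-0.01  0.38 -2.56]
[ 0.31  0.15 -2.52]
[ 0.79  0.14 -3.05]
[-0.65 -0.66 -3.83]
t 9.775 p [0.5825 0.0025 0.0858] yaw -11.22 tilt [ 0.0056  0.0035 -1.    ] F [-0.65 -0.66 -3.83] M [-0.035 -0.015 -0.042] w 0.593 q [ 0.23  0.57 -0.45  1.89  0.34  0.76 -0.6 ]
shift cm [-0.05  0.12  3.58] turn 0.08
[293.43390929 256.19561381]
```

View pics/w5c.png

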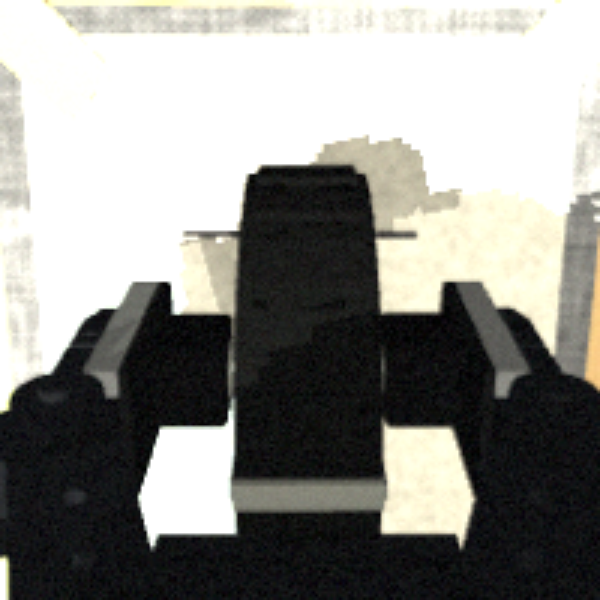

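Index mark centred at crop (308, 495), within 2 px of where it should be. The start line shows at crop row 234, x 184–416; I check its location from here.

```bash
python3 -c "
from h import *
for z in (.009,.015,.021):
  A,B=[onz('wrist',(130+235/3-.4,156+x/3-.4),z) for x in(184,416)]; print(z,A,B,(A+B)/2,np.degrees(np.arctan2(*(B-A)[[1,0]])),np.linalg.norm(B-A))
show([.582,.0015,.06],-11.3)
"
```

```text
0.009 [0.55067624 0.00468942 0.009     ] [ 0.61163199 -0.00748641  0.009     ] [ 0.58115412 -0.0013985   0.009     ] -11.29608218313897 0.06215990815227831
0.015 [0.55200486 0.00652889 0.015     ] [ 0.6111571  -0.00528669  0.015     ] [0.58158098 0.0006211  0.015     ] -11.296082183138976 0.06032076674874796
0.021 [0.55333348 0.00836836 0.021     ] [ 0.6106822  -0.00308697  0.021     ] [0.58200784 0.0026407  0.021     ] -11.296082183138953 0.05848162534521771
t 9.825 p [0.5825 0.0022 0.0858] yaw -11.23 tilt [ 0.0056  0.0034 -1.    ] F [ 0.41  0.2  -3.08] M [-0.005 -0.026  0.009] w 0.59 q [ 0.23  0.57 -0.45  1.89  0.34  0.76 -0.6 ]
shift cm [-0.05  0.09  2.58] turn 0.07
```

Emit:
{"name": "carry_out", "arguments": {"deltas": [[[-0.05,0.05,0.8],0],[[-0.05,0.05,1.6],0],[[-0.05,0.05,2.4],0],[[-0.05,0.05,2.5],0],[[-0.05,0.05,2.5],0],[[-0.05,0.05,2.5],0],[[-0.05,0.05,2.5],0]]}}

```text
t: 10.7
eef_pos: [0.5822, 0.0019, 0.061]
tool_rot: [-0.002, 0.995, -0.098, 0.003]
contact_force: [0.4, -0.0, -3.5]
gripper_width: 0.59
```

```bash
python3 -c "
from h import *
show([.582,.0015,.058],-11.3)
"
```

```text
t 10.7 p [0.5822 0.0019 0.061 ] yaw -11.23 tilt [ 0.006   0.0034 -1.    ] F [ 0.4  -0.02 -3.45] M [0.033 0.007 0.025] w 0.59 q [ 0.22  0.6  -0.43  1.9   0.37  0.71 -0.62]
shift cm [-0.01  0.05  0.3 ] turn 0.07
```

Emit:
{"name": "carry_out", "arguments": {"deltas": [[[0,0.04,0.1],0.05],[[0,0.04,0.2],0.05],[[0,0.04,0.3],0.05],[[0,0.04,0.4],0.05],[[0,0.04,0.4],0.05]]}}

```text
t: 11.32
eef_pos: [0.5821, 0.0016, 0.0569]
tool_rot: [-0.002, 0.995, -0.098, 0.003]
contact_force: [0.8, -0.2, -2.2]
gripper_width: 0.593
```

Emit:
{"name": "carry_out", "arguments": {"deltas": [[[0,0,0.1],0],[[0,0,0.2],0],[[0,0,0.2],0],[[0,0,0.2],0]]}}

```text
t: 11.82
eef_pos: [0.5822, 0.0016, 0.0549]
tool_rot: [-0.002, 0.995, -0.098, 0.003]
contact_force: [-0.9, 0.2, -3.1]
gripper_width: 0.589
```

Emit:
{"name": "carry_out", "arguments": {"deltas": [[[0,0,0.1],0],[[0,0,0.2],0],[[0,0,0.2],0],[[0,0,0.2],0]]}}

```text
t: 12.32
eef_pos: [0.5822, 0.0016, 0.0529]
tool_rot: [-0.002, 0.995, -0.098, 0.003]
contact_force: [0.0, -0.3, -2.4]
gripper_width: 0.589
```

Emit:
{"name": "carry_out", "arguments": {"deltas": [[[0,0,0.1],0],[[0,0,0.2],0],[[0,0,0.2],0],[[0,0,0.2],0]]}}

```text
t: 12.82
eef_pos: [0.5822, 0.0016, 0.0509]
tool_rot: [-0.002, 0.995, -0.098, 0.003]
contact_force: [0.8, -0.5, -2.7]
gripper_width: 0.593
```

Emit:
{"name": "carry_out", "arguments": {"deltas": [[[0,0,0.05],0],[[0,0,0.1],0],[[0,0,0.1],0],[[0,0,0.1],0]]}}

```text
t: 13.32
eef_pos: [0.5823, 0.0017, 0.0507]
tool_rot: [-0.002, 0.995, -0.098, 0.003]
contact_force: [-2.6, -0.1, 5.6]
gripper_width: 0.593
```

Emit:
{"name": "carry_out", "arguments": {"deltas": [[[0,0,0.13],0],[[0,0.3,0.14],0],[[0,0.7,0.14],0],[[0,1.1,0.14],0],[[0,1.5,0.14],0],[[0,1.5,0.14],0]]}}

```text
t: 14.08
eef_pos: [0.5798, -0.0116, 0.0508]
tool_rot: [-0.002, 0.995, -0.098, 0.003]
contact_force: [-4.7, 3.1, 12.0]
gripper_width: 0.593
```

```bash
cat > r.py <<'E'
from h import *
S=np.array([.5823,.0017]); u=np.array([-.1959,-.9806])
o,p,R=st(); d=p[:2]-S
print('along',(d@u*1000).round(2),'left-of-lane(x)',((p[:2]-[.582,.0015])@np.array([.9806,-.1959])*1000).round(2))
show([*(np.array([.582,.0015])+u*.2202),p[2]],-11.3)
E
python3 r.py
```

```text
along 13.5 left-of-lane(x) 0.38
t 14.075 p [ 0.5798 -0.0116  0.0508] yaw -11.24 tilt [ 0.0073  0.0042 -1.    ] F [-4.65  3.14 12.02] M [0.581 1.152 0.005] w 0.593 q [ 0.24  0.61 -0.42  1.91  0.38  0.69 -0.61]
shift cm [-0.06 20.69 -0.12] turn 0.06
```

Emit:
{"name": "carry_out", "arguments": {"deltas": [[[-0.03,0.4,0.13],0.05],[[-0.05,0.9,0.13],0.05],[[-0.05,1.4,0.12],0.05],[[-0.05,1.9,0.12],0.05],[[-0.05,2.4,0.11],0.05],[[-0.05,2.9,0.11],0.05],[[-0.05,3.2,0.1],0.05],[[-0.05,3.2,0.1],0.05]]}}

```text
t: 15.08
eef_pos: [0.5737, -0.0415, 0.0513]
tool_rot: [-0.003, 0.995, -0.098, 0.004]
contact_force: [-4.1, 2.0, 13.3]
gripper_width: 0.594
```

```bash
python3 r.py
```

```text
along 44.0 left-of-lane(x) 0.31
t 15.075 p [ 0.5737 -0.0415  0.0513] yaw -11.25 tilt [ 0.009   0.0052 -0.9999] F [-4.08  2.03 13.32] M [0.571 1.042 0.076] w 0.594 q [ 0.29  0.61 -0.43  1.92  0.37  0.68 -0.55]
shift cm [-0.05 17.64 -0.12] turn 0.05
```

Emit:
{"name": "carry_out", "arguments": {"deltas": [[[-0.05,0.4,0.14],0.05],[[-0.06,1.0,0.125],0.05],[[-0.06,1.6,0.11],0.05],[[-0.06,2.2,0.095],0.05],[[-0.06,2.8,0.08],0.05],[[-0.06,3.4,0.065],0.05],[[-0.06,4.0,0.05],0.05],[[-0.06,4.6,0.04],0.05],[[-0.06,5.0,0.03],0.05],[[-0.06,5.0,0.03],0.05]]}}

```text
t: 16.32
eef_pos: [0.5641, -0.0895, 0.0522]
tool_rot: [-0.003, 0.995, -0.098, 0.005]
contact_force: [-3.9, 1.7, 12.7]
gripper_width: 0.596
```

```bash
python3 r.py
```

```text
along 93.01 left-of-lane(x) 0.24
t 16.325 p [ 0.5641 -0.0895  0.0522] yaw -11.27 tilt [ 0.0105  0.0056 -0.9999] F [-3.95  1.7  12.68] M [0.453 1.011 0.021] w 0.596 q [ 0.38  0.6  -0.43  1.93  0.37  0.68 -0.47]
shift cm [-0.03 12.74 -0.1 ] turn 0.03
```

Emit:
{"name": "carry_out", "arguments": {"deltas": [[[-0.05,0.4,0.13],0.03],[[-0.06,1.0,0.115],0.03],[[-0.06,1.7,0.095],0.03],[[-0.06,2.4,0.077],0.03],[[-0.06,3.1,0.06],0.03],[[-0.06,3.8,0.04],0.03],[[-0.06,4.5,0.023],0.03],[[-0.06,5.2,0.005],0.03],[[-0.06,5.8,-0.01],0.03],[[-0.06,5.8,-0.01],0.03]]}}

```text
t: 17.58
eef_pos: [0.5527, -0.146, 0.0533]
tool_rot: [-0.003, 0.995, -0.099, 0.006]
contact_force: [-4.0, 1.1, 12.0]
gripper_width: 0.589
```

```bash
python3 r.py
```

```text
along 150.68 left-of-lane(x) 0.17
t 17.575 p [ 0.5527 -0.146   0.0533] yaw -11.31 tilt [ 0.0116  0.0054 -0.9999] F [-4.01  1.12 12.04] M [ 0.302  0.887 -0.026] w 0.589 q [ 0.48  0.6  -0.43  1.93  0.37  0.68 -0.37]
shift cm [-0.02  6.98 -0.05] turn -0.01
```

Emit:
{"name": "carry_out", "arguments": {"deltas": [[[-0.05,0.4,0.13],0],[[-0.06,1.0,0.115],0],[[-0.06,1.7,0.095],0],[[-0.06,2.4,0.075],0],[[-0.06,3.1,0.057],0],[[-0.06,3.8,0.038],0],[[-0.06,4.5,0.02],0],[[-0.06,5.1,0.003],0],[[-0.06,5.5,-0.008],0],[[-0.06,5.5,-0.008],0]]}}

```text
t: 18.82
eef_pos: [0.5419, -0.1995, 0.0543]
tool_rot: [-0.003, 0.995, -0.099, 0.006]
contact_force: [-3.9, 2.4, 10.3]
gripper_width: 0.591
```

```bash
python3 r.py; python3 -c "
from h import *
o,p,R=st();cal=get_calibration('wrist');im=read_camera('wrist')
cv2.imwrite('pics/w6c.png',np.hstack([cv2.resize(cv2.convertScaleAbs(im[:,:,::-1],alpha=1.8)[130:330,156:356],(600,600))]))
print(proj('wrist',p+R[:,2]*-.0365,cal),proj('wrist',p+R[:,2]*-.0015,cal))
"
```

```text
along 205.25 left-of-lane(x) 0.05
t 18.825 p [ 0.5419 -0.1995  0.0543] yaw -11.31 tilt [ 0.0127  0.0053 -0.9999] F [-3.94  2.42 10.29] M [ 0.423  0.865 -0.004] w 0.591 q [ 0.58  0.6  -0.43  1.92  0.37  0.69 -0.27]
shift cm [-0.    1.52 -0.01] turn -0.01
[293.79197612 255.64292268] [250.3291277 256.1997486]
```

View pics/w6c.png

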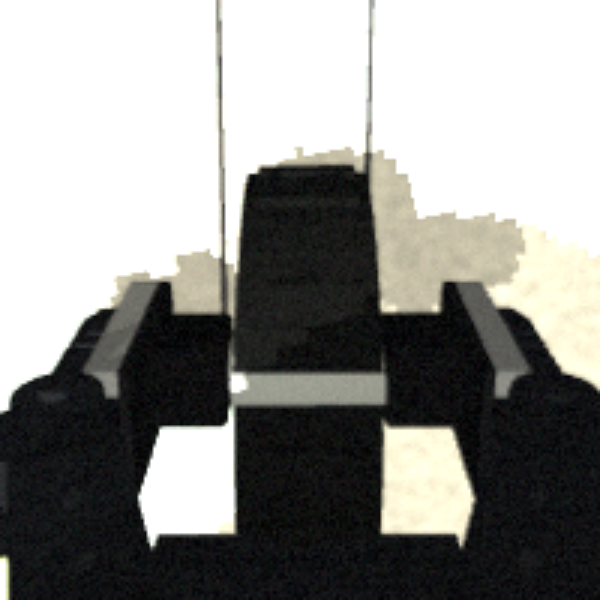

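The index mark has come round again, at crop (310, 389), short of the top. I compare that angle with the distance travelled.

```bash
python3 r.py; python3 -c "
from h import *
o,p,R=st();cal=get_calibration('wrist')
for th in(0,.35,.40,.42,.44,.5): print(th,proj('wrist',p-R[:,2]*(.0015+.035*np.cos(th))-R[:,1]*.035*np.sin(th),cal))
"
```

```text
along 205.23 left-of-lane(x) 0.08
t 18.875 p [ 0.5419 -0.1995  0.0543] yaw -11.3 tilt [ 0.0127  0.0052 -0.9999] F [-3.51  2.24 10.95] M [ 0.405  0.798 -0.04 ] w 0.586 q [ 0.58  0.6  -0.43  1.92  0.37  0.69 -0.27]
shift cm [-0.01  1.52 -0.01] turn -0.0
0 [293.75967272 255.69685801]
0.35 [263.4174266  255.68854597]
0.4 [258.77643583 255.69484144]
0.42 [256.9165672  255.69786901]
0.44 [255.05696359 255.70118296]
0.5 [249.49458354 255.71280555]
```

Index angle (~0.41 rad to go) matches the distance left (14.8 mm → 0.42 rad), so there has been no skidding. Now the last stretch.

Emit:
{"name": "carry_out", "arguments": {"deltas": [[[-0.05,0.3,0.13],0],[[-0.05,0.7,0.125],0],[[-0.05,1.1,0.115],0],[[-0.05,1.4,0.105],0],[[-0.05,1.5,0.1],0],[[-0.05,1.5,0.1],0]]}}

```text
t: 19.62
eef_pos: [0.5391, -0.2134, 0.0545]
tool_rot: [-0.003, 0.995, -0.098, 0.007]
contact_force: [-3.0, 2.7, 10.8]
gripper_width: 0.593
```

```bash
python3 r.py
```

```text
along 219.36 left-of-lane(x) 0.04
t 19.625 p [ 0.5391 -0.2134  0.0545] yaw -11.28 tilt [ 0.0137  0.0054 -0.9999] F [-2.97  2.7  10.83] M [0.713 0.863 0.006] w 0.593 q [ 0.6   0.61 -0.43  1.91  0.37  0.69 -0.24]
shift cm [-0.    0.11 -0.  ] turn 0.02
```

Emit:
{"name": "carry_out", "arguments": {"deltas": [[[-0.03,0.1,0.13],0],[[-0.03,0.15,0.13],0],[[-0.03,0.15,0.13],0]]}}

```text
t: 20.0
eef_pos: [0.5391, -0.2137, 0.0546]
tool_rot: [-0.004, 0.995, -0.098, 0.007]
contact_force: [-4.5, 4.4, 11.7]
gripper_width: 0.594
```

```bash
python3 r.py
```

```text
along 219.74 left-of-lane(x) 0.06
t 20.0 p [ 0.5391 -0.2137  0.0546] yaw -11.24 tilt [ 0.0143  0.0057 -0.9999] F [-4.49  4.41 11.72] M [ 0.837  0.95  -0.012] w 0.594 q [ 0.6   0.61 -0.43  1.91  0.37  0.69 -0.24]
shift cm [-0.01  0.07 -0.  ] turn 0.06
```

Emit:
{"name": "carry_out", "arguments": {"deltas": [[[0,0,-0.3],0],[[0,0,-1.2],0],[[0,0,-2.7],0],[[0,0,-4.2],0],[[0,0,-5],0],[[0,0,-5],0],[[0,0,-5],0]]}}

```text
t: 20.88
eef_pos: [0.538, -0.214, 0.1042]
tool_rot: [-0.004, 0.995, -0.098, 0.007]
contact_force: [0.2, -0.5, -3.8]
gripper_width: 0.59
```

```bash
python3 -c "
from h import *
show([.582,.0015,.12],-11.3)
show([.5209,.2521,.125],14.6)
o,p,R=st();cal=get_calibration('wrist');im=read_camera('wrist')
print(proj('wrist',p-R[:,2]*.0365,cal))
g=im[130:384,251:267].mean((1,2)); print(130+np.argsort(-g)[:16])
for q in('index','wheel'): print(q,[(np.round(d['centre'],1),round(d['score'],2)) for d in models.spot_in(q,'wrist')[:3]])
"
```

```text
t 20.875 p [ 0.538  -0.214   0.1042] yaw -11.24 tilt [ 0.0137  0.0058 -0.9999] F [ 0.18 -0.51 -3.78] M [-0.041  0.031  0.007] w 0.59 q [ 0.63  0.53 -0.46  1.89  0.32  0.78 -0.2 ]
shift cm [  0.14 -22.01  -1.39] turn 0.06
t 20.875 p [ 0.538  -0.214   0.1042] yaw -11.24 tilt [ 0.0137  0.0058 -0.9999] F [ 0.18 -0.51 -3.78] M [-0.041  0.031  0.007] w 0.59 q [ 0.63  0.53 -0.46  1.89  0.32  0.78 -0.2 ]
shift cm [-10.73 -45.4   -1.83] turn -25.84
[293.8656013  255.72312579]
[133 132 131 130 134 135 136 137 138 144 139 143 142 145 141 140]
index [(array([250. , 255.8]), 0.91)]
wheel [(array([250.2, 258.3]), 0.57)]
```

Emit:
{"name": "carry_out", "arguments": {"deltas": [[[-0.5,-2,-0.5],-2],[[-1.5,-7,-1],-5],[[-2.7,-12,-1.4],-8],[[-4,-17,-1.8],-11],[[-5.2,-22,-1.8],-14],[[-6.5,-27,-1.8],-17],[[-7.7,-32.5,-1.8],-20],[[-9,-38,-1.8],-23],[[-10.2,-43,-1.8],-25.8],[[-10.7,-45.4,-1.8],-25.8]]}}

```text
t: 22.28
eef_pos: [0.519, 0.2575, 0.1252]
tool_rot: [-0.004, 0.991, 0.13, 0.007]
contact_force: [0.4, -0.4, -2.4]
gripper_width: 0.593
```

```bash
python3 -c "
from h import *
read_camera('top');read_camera('top');show([.5209,.2521,.09],14.65)"
```

```text
t 22.375 p [0.5191 0.2578 0.1252] yaw 15.02 tilt [ 0.0133  0.0097 -0.9999] F [-0.44 -0.7  -2.53] M [ 0.002  0.045 -0.021] w 0.59 q [-0.08  0.54 -0.64  1.87  0.42  0.85 -0.67]
shift cm [-0.03  0.62  3.52] turn 0.37
```

Emit:
{"name": "carry_out", "arguments": {"deltas": [[[0,0.3,0],0.4],[[0,0.6,1],0.4],[[0,0.6,3],0.4],[[0,0.6,5],0.4],[[0,0.6,5.8],0.4],[[0,0.6,5.8],0.4],[[0,0.6,5.8],0.4],[[0,0.6,5.8],0.4]]}}

```text
t: 23.38
eef_pos: [0.5218, 0.2529, 0.0679]
tool_rot: [-0.004, 0.992, 0.127, 0.008]
contact_force: [-0.3, -1.4, -2.5]
gripper_width: 0.593
```

```bash
python3 -c "
from h import *
show([.5211,.2524,.045],14.68)
o,p,R=st();cal=get_calibration('wrist');im=read_camera('wrist')
print(proj('wrist',p-R[:,2]*.0365,cal))
cv2.imwrite('pics/w7c.png',cv2.resize(cv2.convertScaleAbs(im[:,:,::-1],alpha=1.8)[130:330,156:356],(600,600)))
"
```

```text
t 23.375 p [0.5218 0.2529 0.0679] yaw 14.62 tilt [ 0.0144  0.0103 -0.9998] F [-0.27 -1.37 -2.47] M [ 0.026  0.045 -0.025] w 0.593 q [-0.11  0.62 -0.59  1.9   0.49  0.75 -0.72]
shift cm [-0.12  0.05  2.29] turn -0.06
[293.19845736 256.50103962]
```

View pics/w7c.png

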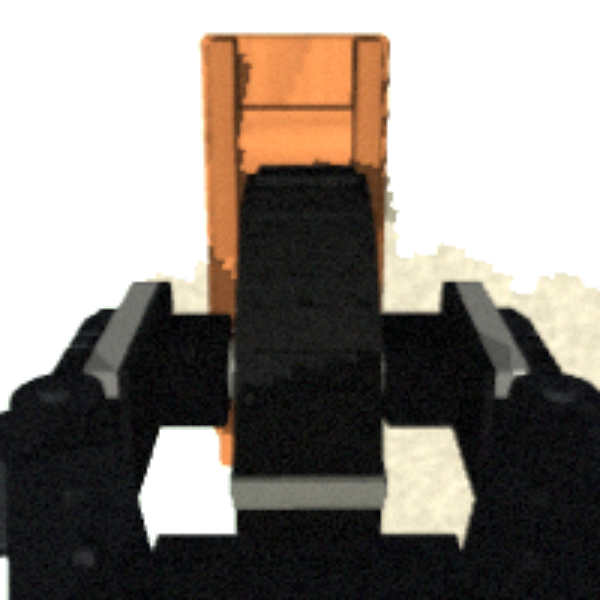

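Index mark is back on top, crop (308, 492) against (308, 495) at the start: one full turn. The wheel sits ~1.2 mm right of the slot's middle, which I correct while lowering.

Emit:
{"name": "carry_out", "arguments": {"deltas": [[[-0.14,0.05,0.1],-0.05],[[-0.14,0.05,0.4],-0.05],[[-0.14,0.05,0.8],-0.05],[[-0.14,0.05,1.2],-0.05],[[-0.14,0.05,1.6],-0.05],[[-0.14,0.05,2],-0.05],[[-0.14,0.05,2.2],-0.05],[[-0.14,0.05,2.2],-0.05],[[-0.14,0.05,2.2],-0.05]]}}

```text
t: 24.55
eef_pos: [0.521, 0.2523, 0.0459]
tool_rot: [-0.004, 0.992, 0.128, 0.008]
contact_force: [0.1, -0.1, -2.4]
gripper_width: 0.593
```

```bash
python3 -c "
from h import *
show([.521,.2523,.0415],14.68)"
```

```text
t 24.55 p [0.521  0.2523 0.0459] yaw 14.67 tilt [ 0.0146  0.0103 -0.9998] F [ 0.06 -0.14 -2.37] M [-0.018  0.005  0.018] w 0.593 q [-0.13  0.65 -0.57  1.91  0.52  0.71 -0.74]
shift cm [-0.    0.01  0.44] turn -0.01
```

Emit:
{"name": "carry_out", "arguments": {"deltas": [[[0,0,0.06],0],[[0,0,0.12],0],[[0,0,0.18],0],[[0,0,0.24],0],[[0,0,0.3],0],[[0,0,0.34],0],[[0,0,0.34],0]]}}

```text
t: 25.42
eef_pos: [0.521, 0.2523, 0.0425]
tool_rot: [-0.004, 0.992, 0.128, 0.008]
contact_force: [0.7, 0.2, -2.5]
gripper_width: 0.591
```

Emit:
{"name": "carry_out", "arguments": {"deltas": [[[0,0,0.03],0],[[0,0,0.06],0],[[0,0,0.06],0]]}}

```text
t: 25.8
eef_pos: [0.521, 0.2523, 0.0419]
tool_rot: [-0.004, 0.992, 0.128, 0.008]
contact_force: [-0.5, 0.1, -2.5]
gripper_width: 0.592
```

Emit:
{"name": "carry_out", "arguments": {"deltas": [[[0,0,0.03],0],[[0,0,0.05],0],[[0,0,0.05],0]]}}

```text
t: 26.18
eef_pos: [0.521, 0.2524, 0.0416]
tool_rot: [-0.004, 0.992, 0.128, 0.008]
contact_force: [-0.4, -0.2, -0.3]
gripper_width: 0.591
```

Emit:
{"name": "carry_out", "arguments": {"deltas": [[[0,0,0.03],0],[[0,0,0.05],0],[[0,0,0.05],0]]}}

```text
t: 26.55
eef_pos: [0.5211, 0.2525, 0.0415]
tool_rot: [-0.004, 0.992, 0.128, 0.008]
contact_force: [-2.2, -1.6, 4.4]
gripper_width: 0.593
```

Emit:
{"name": "carry_out", "arguments": {"deltas": [[[0,0,0.02],0],[[0,0,0.02],0]], "newtons": 20}}

```text
t: 26.8
eef_pos: [0.5211, 0.2525, 0.0415]
tool_rot: [-0.004, 0.992, 0.128, 0.008]
contact_force: [-2.6, -1.9, 5.3]
gripper_width: 0.592
```

Emit:
{"name": "carry_out", "arguments": {"deltas": [[[0,0,0],0],[[0,0,0],0],[[0,0,0],0],[[0,0,0],0],[[0,0,0],0],[[0,0,0],0]], "hand": 1.0}}

```text
t: 27.55
eef_pos: [0.5212, 0.2525, 0.0415]
tool_rot: [-0.004, 0.992, 0.128, 0.008]
contact_force: [-0.8, 0.7, 0.9]
gripper_width: 1.002
```

```bash
python3 -c "
from h import *
show()"
```

```text
t 27.55 p [0.5212 0.2525 0.0415] yaw 14.67 tilt [ 0.0152  0.0101 -0.9998] F [-0.78  0.65  0.92] M [-0.052  0.077  0.017] w 1.002 q [-0.13  0.65 -0.56  1.92  0.53  0.7  -0.75]
```

Released with no residual force. I withdraw straight up.

Emit:
{"name": "carry_out", "arguments": {"deltas": [[[0,0,-1],0],[[0,0,-3],0],[[0,0,-6],0],[[0,0,-10],0],[[0,0,-14],0],[[0,0,-17],0],[[0,0,-18],0],[[0,0,-18],0],[[0,0,-18],0]]}}

```text
t: 28.68
eef_pos: [0.5178, 0.2501, 0.2202]
tool_rot: [-0.004, 0.992, 0.128, 0.007]
contact_force: [0.5, -0.1, -0.3]
gripper_width: 0.997
```

Run:
```python
from h import *
show()
im=read_camera('wrist');b=cv2.convertScaleAbs(im[:,:,::-1],alpha=2.2)
c1=cv2.resize(b[100:290,160:360],(400,380),interpolation=cv2.INTER_CUBIC)
t=read_camera('top');c2=cv2.resize(cv2.convertScaleAbs(t[:,:,::-1],alpha=2)[90:280,90:440],(400,217))
cv2.imwrite('pics/end.png',np.hstack([c1,np.vstack([c2,np.zeros((163,400,3),np.uint8)])]))
```

```text
t 28.675 p [0.5178 0.2501 0.2202] yaw 14.67 tilt [ 0.0132  0.0091 -0.9999] F [ 0.51 -0.05 -0.31] M [-0.016  0.037  0.003] w 0.997 q [-0.01  0.42 -0.7   1.8   0.32  1.02 -0.58]
```

View pics/end.png

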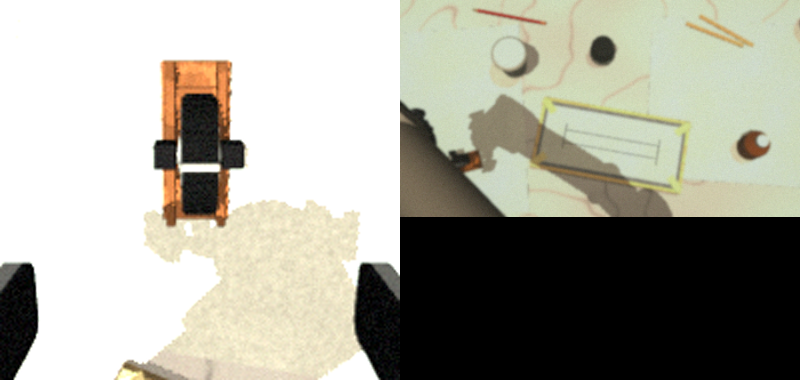

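The wheel stands upright between the cheeks with its index mark on top (crop (200, 167)), as at the start. Cup, jar and bottle are where they were.

```bash
python3 -c "
from h import *
bot.hand_in()"
```

```text
the job is handed in; nothing more can be done
```

I took the wheel from its rest by the thumb blocks, rolled it from the left-hand to the right-hand cross line, stood it back in its rest, and handed the job in at about 29 s.

- **Rolling:** the wheel covered about 219.7 mm in short presses. It stayed within about 0.4 mm of the lane's middle, by the arm's readings.
- **Pressing force:** about 13–16 N on the sheet at each reading taken while rolling, weight included. I had no force readings between the ends of the moves.
- **Full turn:** the index mark came back to the top to within about 1 pixel of where it started, which is roughly 0.01–0.02 rad. I saw no sign of skidding.
- **Setting down:** it met the rest at about 7–8 N, and no force remained once the jaws opened.
- **Last picture:** the wheel stood upright in its rest, index mark up, with the gripper clear of it. The bottle, jar and cup had not moved.

Two things were not ideal:
- **Side force:** there was a steady sideways force of about 4 N while rolling.
- **Tool tilt:** the tool's tilt grew from about 0.006 to 0.015 rad while rolling. I did not correct it, and it had no visible effect on the track or on standing the wheel back.

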